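# Fetch the flat tin from behind the condiments

### The job

Get the flat tin out from behind the pepper mill, salt shaker and spice jar on the low condiment stand (not those by the wall): first stand all three aside, upright, on the large chopping board, without shifting the flat tin or the round tin, then lay the flat tin the right way up on the small serving board, centred and lengthwise. With the flat tin there, stand the mill, the shaker and the jar back on the condiment stand, upright, each centred on the very cork pad it came from; knock nothing over.

Things in the scene. Friction and masses are not known exactly. Their poses are not given: they have to be found in the camera images.
- pepper_mill: Dark wooden pepper mill, 160 mm tall, turned body of 58 mm diameter, round head of 50 mm diameter from 115 to 149 mm above its foot (take it there, 130 mm up). Origin: centre of its underside; z up along its axis. Tallest of the three: a gripper going low over its neighbour can hit its head. Starts on any one of the stand's three cork pads; the like mill far back by the wall is not meant.
- salt_shaker: Glass salt shaker with a domed grey-white top, 90 mm tall, 44 mm diameter; about 60 mm above its foot is a good height to take it. Origin: centre of its underside; z up. Starts on one of the three cork pads; what looks like it far back by the wall is not meant.
- spice_jar: Glass spice jar with a red screw cap, 106 mm tall, 45 mm diameter, cap from 85 mm up; about 75 mm above its foot is a good height to take it. Origin: centre of its underside; z up. Starts on one of the three cork pads; what looks like it far back by the wall is not meant.
- flat_tin: Flat oblong tin with rounded corners, 63 mm along its x, 107 mm along its y, 26 mm tall, lid up. Origin: centre of its underside; z up. Lies flat on the stand right behind the three upright things, 4 to 11 mm from them; too long to take by its length, so take it across its x, once its front is clear. Nothing tall stands within 100 mm behind it.
- stand: Fixed low dark wooden condiment stand, a plain slab 140 mm (x) by 225 mm (y) by 10 mm. Origin: centre of its underside; its x points to the back, away from the robot, z up. Three pale round cork pads of 63 mm, flush with its top, have their centres at x = -38 mm and y = -66, 0 and +66 mm; the tin starts at x = +26.5 mm, y = 0. A teaspoon (13 mm high) lies fixed on the worktop in front of it, at x = -130 mm.
- board: Fixed large brown chopping board, 240 mm along its x, 360 mm along its y, top 21 mm above the worktop; the side area. Origin: centre of its underside, z up. On it lie a peeler (fixed, 17 mm high, along y at x = -100 mm, y from -85 to +85 mm) and, in a corner at about x = +65, y = -125 mm, the round tin; the rest is free.
- serving_board: Fixed small pale serving board, 120 mm along its x, 190 mm along its y, top 12 mm above the worktop, with a dark round dot at one end. Origin: centre of its underside, z up. Lengthwise on it means the tin's y along its y, either way round. A garlic bulb and a lemon (fixed, up to 53 mm high) lie on the worktop behind it, at about x = +125 mm, y = +35 and -50 mm.
- round_tin: Low round food tin, 86 mm diameter, 40 mm tall, loose on the chopping board. Origin: centre of its underside. A bystander: to be left where it is.
There are look-alikes about, which are no part of the job. Of the things like the spice_jar, leave any that is purple; of the rest the smaller one is meant. There is more than one size of the pepper_mill; the one meant has the size given above.

How it is judged:
By the outcome, as a careful person would: the job done as asked, in the order asked, and still so for the second after the job is handed in, with the robot touching nothing.
It also fails if it takes over 150 s, if anything falls off the work surface, if the arm or the gripper's body presses on something with over 40 N, if the wrist force passes 120 N, or if a joint passes its speed limit or range.

### The arm

A 6-joint arm with a two-finger parallel gripper is mounted at the origin on a cart in front of the work surface, level with it; the furniture and walls round the work are solid. World frame = base frame: x ahead of the robot, y to its left, z up, the work surface at z = 0. Lengths are in mm, angles in rad, forces in N, time in s.
With the tool pointing down it reaches from about 275 to 975 mm from the base axis. Payload 8.4 kg.
Tool frame: the origin (TCP) lies midway between the tips of the shut fingers; the grasp point (between the pads) lies 19 mm behind it (r.grasp_offset is the distance from the TCP to the grasp point, in mm); z points along the fingers, y is the line along which they close (so a half turn about z gives the same grasp; the last joint's range is limited). The gripper opens to 92 mm and grips with 3 to 60 N. Pads are 20 mm wide; open, the fingers measure 128 mm over their backs; the gripper's body (75 mm by 189 mm) begins 69 mm behind the grasp point.
Start: joints at [-1.214, 0.353, 1.633, -0, 1.155, -0.002], TCP at [219.468, -585.202, 214.583] pointing down, gripper open.
Joint ranges: [-2.63, 2.63], [-0.92, 2.1], [0.06, 2.66], [-1.3, 4.44], [0, 2.69], [-3.02, 3.02]. Speed limits (rad/s): [2.22, 2.22, 2.79, 3.14, 3.14, 3.14].

### API

Orientations are given as a unit quaternion [x, y, z, w].
In Python, from plant import r, eyes gives the robot as it stands.
- The arm moves only by the tool jog_arm, never from a script. Its arguments are lists of equal length, an entry for each row: "travel": the shift along the tool's x, y, z in m, a list of three; "roll": the turn about the tool's z in rad; "jaw": the opening, from 0 (shut) to 1 (fully open). In form: {"travel": [[x, y, z], ...], "roll": [roll, ...], "jaw": [jaw, ...]}. A call has 1 to 20 rows; each row is the pose to reach, as a shift and turn from the pose commanded when the call began, along the tool's axes at that moment; what a row does not reach only later rows make up. A row lasts 1/12 s, in which the tool goes at most 41.7 mm and 7.16 degrees, less where a joint would pass 70% of its speed; a pose out of reach is approached as far as the arm can. A call with a gripper value outside its range is refused whole. The fingers move at their own pace and stop on an object; "force" is the grip in N (left out, the last holds). Time passes only in rows, so rows that repeat a pose let the fingers close. It gives the time, the measured TCP pose, the force, the opening and the grip force at its end, in the units of the state.
- r.observe(): the state, without advancing time (a new reading comes with each control period).
- eyes.capture(name): name is "scene" or "top"; returns the picture (400x640x3 uint8, red, green, blue); there is no depth.
- eyes.calibration(name): a dict with "mtx" (3x3 intrinsics, pixels), "k1" (the pictures are not rectified: a ray, as slopes to the right and down, at radius r is drawn at 1 + k1 r^2 times it, then the intrinsics apply), "position" and "orientation" of the camera in the world. Camera axes: x right, y up, looking along -z (the intrinsics and any distortion apply to the point x, -y, -z); pixel columns grow to the right and rows downward; lengths in mm; the calibration is good to about 2 mm. A picture is of the moment at which its call begins. calibration takes no time and is no camera call.
- r.sign_off(): hands the job in; it is judged then, once.
The state is a dict: "time": time; "qpos": joint angles; "joint_velocities": joint speeds; "effort": joint torques, N m; "tool_pos": TCP position; "orientation": TCP orientation; "ft_force": force on the tool from outside, world axes, zero at the start; "moment": the same for the moment, N m; "grip_width": finger opening in mm; "grip_force": force on a finger pad.
Only numpy, scipy, OpenCV 4.12 (cv2) and the standard library are available. Lean on these libraries where they do the work, as an engineer would, in place of code of your own. Each camera call takes 0.05 s, during which the arm holds its last target. There are 200 camera calls.

## Working session

There is one attempt and no reset: what is moved stays moved. The work goes in short steps, Python scripts to look and compute and a tool call to move; the robot and the scene stay as the last step left them, time stands still between calls to the robot, and variables do not carry over. Pictures are saved under pics/ and viewed, at most 14 in all, crops included, and the job is handed in when it is done.

Besides the shell and the picture viewer there is one more tool, called after "Call:" in YAML: its name, and indented under it one key for each argument. jog_arm: Moves the arm, as the interface text tells. Its arguments: {"type":"object","properties":{"travel":{"type":"array"},"roll":{"type":"array"},"jaw":{"type":"array"},"force":{"type":"number"}},"required":["travel","roll","jaw"]}

```bash
ls; mkdir -p pics
python3 - <<'E'
from plant import r, eyes
import cv2
for n in("scene","top"):
    im=eyes.capture(n); cv2.imwrite(f"pics/{n}0.png",im[:,:,::-1]); print(n,eyes.calibration(n))
print(r.observe(), r.grasp_offset)
E
```

```text
pics
scene {'mtx': array([[481.32643848,   0.        , 320.33144785],
       [  0.        , 481.32643848, 189.63664453],
       [  0.        ,   0.        ,   1.        ]]), 'k1': -0.0013622669113774052, 'position': array([-325.16356253,  806.15478668,  903.83238184]), 'orientation': array([-0.17744494,  0.41442125,  0.81341974, -0.36758216])}
top {'mtx': array([[432.19235453,   0.        , 316.97588271],
       [  0.        , 432.19235453, 197.14158789],
       [  0.        ,   0.        ,   1.        ]]), 'k1': -0.03395469721939901, 'position': array([ 357.6540065 ,    6.33719132, 1384.06794882]), 'orientation': array([ 0.04531656, -0.04195388, -0.69713744,  0.71427283])}
{'time': 0.1, 'qpos': array([-1.21438723e+00,  3.53579268e-01,  1.63402742e+00,  1.78807485e-05,
        1.15519237e+00, -2.39211752e-03]), 'joint_velocities': array([ 2.56212630e-04, -1.25612493e-03, -1.23802137e-03,  5.00287253e-05,
       -2.51171382e-04,  1.61782807e-03]), 'effort': array([-3.03614006e-04, -5.94908631e+01, -3.34928548e+01,  6.98953704e-02,
        1.82640797e-02, -9.04272710e-07]), 'tool_pos': array([ 219.33161089, -584.79628724,  213.95236455]), 'orientation': array([ 9.83951291e-01,  1.78436243e-01, -9.81665212e-05, -5.95220631e-04]), 'ft_force': array([-0.40331191,  0.84061326, -0.39591581]), 'moment': array([0.02720793, 0.00218876, 0.0240658 ]), 'grip_force': 0.0, 'grip_width': 91.81436076823998} 18.700000000000003
```

View pics/scene0.png

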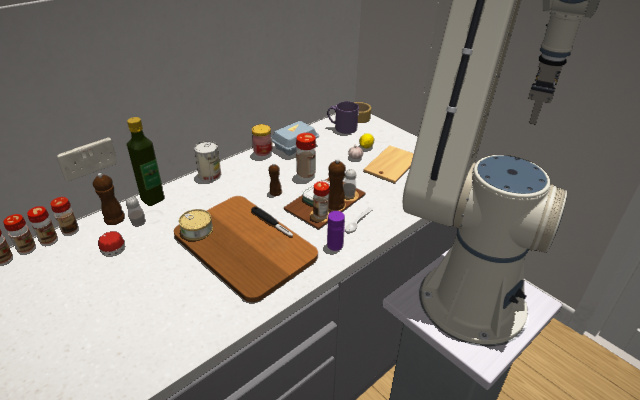

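View pics/top0.png

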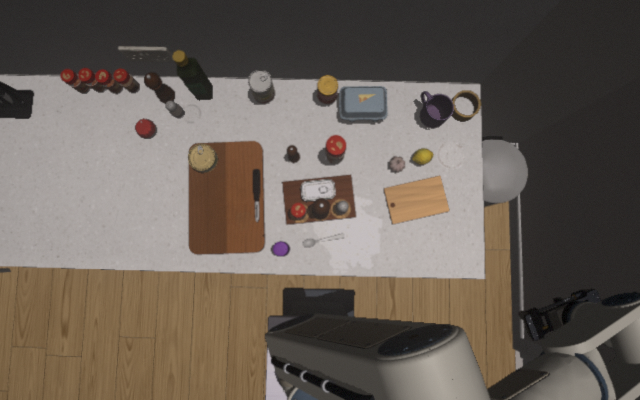

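The scene view shows the stand at about (325,203) with a red-capped jar (321,195), a mill (337,185) and a shaker (349,185). The top view shows the chopping board at (227,197), the stand at (319,200) and the serving board at (416,200).

Candidates in the top view:
- **Spice jar:** purple at (281,249) is excluded. Of the reds, (298,211) is on the stand and smaller than (336,147), so it is the one meant.
- **Pepper mill:** (320,208) on the stand, against a small one at (292,153) and one by the wall.
- **Salt shaker:** (341,208) on the stand.

I'll confirm these in an enlarged crop.

```bash
cat > h.py <<'E'
import numpy as np, cv2
from scipy.spatial.transform import Rotation as R
from plant import r, eyes
def cam(n):
    c=eyes.calibration(n); return c["mtx"],c["k1"],c["position"],R.from_quat(c["orientation"]).as_matrix()
def ray(n,px):
    K,k,p,M=cam(n); px=np.atleast_2d(np.float64(px)).reshape(-1,1,2)
    u=cv2.undistortPoints(px,K,np.array([k,0,0,0.]))[:,0]
    return p,np.c_[u[:,0],-u[:,1],-np.ones(len(u))]@M.T
def plane(n,px,z):
    p,d=ray(n,px); return p+d*((z-p[2])/d[:,2])[:,None]
def proj(n,P):
    K,k,p,M=cam(n); q=(np.atleast_2d(P)-p)@M; u=q[:,:2]/-q[:,2:]*[1,-1]
    u=u*(1+k*(u**2).sum(1))[:,None]; return u*[K[0,0],K[1,1]]+K[:2,2]
def shot(n,name=None):
    im=eyes.capture(n)[:,:,::-1].copy()
    if name: cv2.imwrite(f"pics/{name}.png",im)
    return im
def crop(im,x0,y0,x1,y1,s,name): cv2.imwrite(f"pics/{name}.png",cv2.resize(im[y0:y1,x0:x1],None,fx=s,fy=s,interpolation=cv2.INTER_CUBIC))
E
python3 - <<'E'
from h import *
t=cv2.imread("pics/top0.png"); s=cv2.imread("pics/scene0.png")
a=cv2.resize(t[135:260,180:460],None,fx=2.8,fy=2.8,interpolation=cv2.INTER_CUBIC)
b=cv2.resize(s[125:260,265:425],None,fx=1.7,fy=1.7,interpolation=cv2.INTER_CUBIC)
o=np.zeros((590,784,3),np.uint8); o[:350]=a[:350,:784]; o[355:355+b.shape[0],:b.shape[1]]=b
cv2.imwrite("pics/c1.png",o)
hsv=cv2.cvtColor(t,cv2.COLOR_BGR2HSV)
for p in [(205,230),(250,220),(290,190),(350,195),(420,210),(395,190),(262,170)]: print(p,hsv[p[1],p[0]])
E
```

```text
(205, 230) [ 12 134  93]
(250, 220) [ 12 140 115]
(290, 190) [  9 122  86]
(350, 195) [  9 118  91]
(420, 210) [ 15 116 185]
(395, 190) [ 15 114 170]
(262, 170) [ 10 102 103]
```

View pics/c1.png

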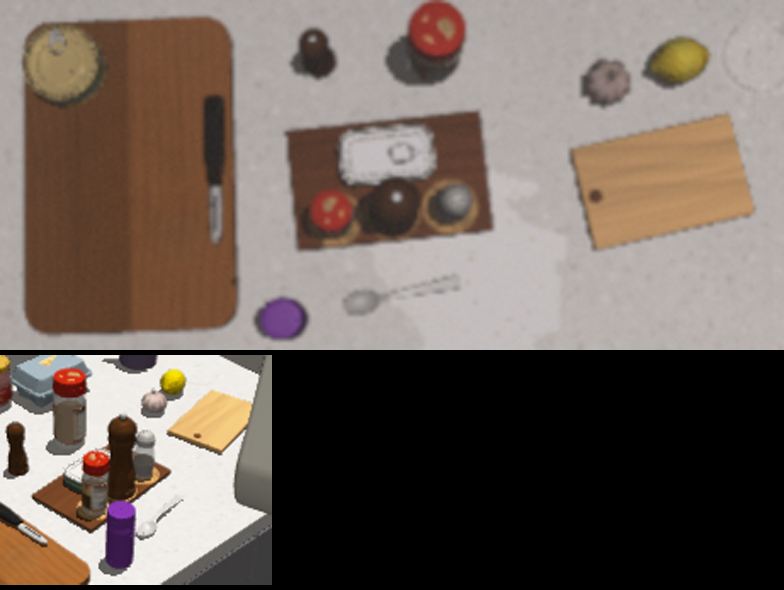

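The crop confirms it: the small red-capped jar, the tall mill and the shaker stand on the pads from left to right. The large red jar, small mill and purple jar are off the stand. Next I compute the poses.

```bash
cat > poses.py <<'E'
from h import *
def rect(n,mask,z,seed):
    m=cv2.morphologyEx(mask.astype(np.uint8)*255,cv2.MORPH_OPEN,np.ones((3,3)))
    nl,l=cv2.connectedComponents(m); m=(l==l[seed[1],seed[0]]).astype(np.uint8)
    c=max(cv2.findContours(m,cv2.RETR_EXTERNAL,cv2.CHAIN_APPROX_NONE)[0],key=cv2.contourArea)
    h=cv2.convexHull(c)[:,0].astype(np.float32)
    w=plane(n,h,z)[:,:2]
    return cv2.minAreaRect(w.astype(np.float32))
if __name__=="__main__":
    t=cv2.imread("pics/top0.png"); h=cv2.cvtColor(t,cv2.COLOR_BGR2HSV)
    wood=(h[:,:,0]<22)&(h[:,:,1]>70)
    for nm,z,sd in (("board",21,(205,230)),("stand",10,(287,188)),("serv",12,(420,210))): 
        print(nm,rect("top",wood,z,sd))
    red=((h[:,:,0]<8)|(h[:,:,0]>172))&(h[:,:,1]>150)&(h[:,:,2]>80)
    nl,l,st,ce=cv2.connectedComponentsWithStats(red.astype(np.uint8))
    for i in range(1,nl):
        if st[i,4]>30: print("red",st[i],plane("top",ce[i],106)[0])
E
python3 poses.py
```

```text
board ((522.0213012695312, 304.8662414550781), (356.8004455566406, 237.0734405517578), 3.499386787414551)
stand ((514.1905517578125, 71.91950225830078), (136.48646545410156, 95.3062973022461), 7.898784160614014)
serv ((528.5769653320312, -302.1004638671875), (117.94099426269531, 188.78892517089844), 14.169146537780762)
red [ 61  69  13  13 101] [885.18456626 807.49091436 106.        ]
red [ 79  68  13  13 116] [887.28694075 752.59873823 106.        ]
red [114  69  13  13 120] [887.29545578 638.88679226 106.        ]
red [ 95  70  14  13 103] [882.02237687 697.5864509  106.        ]
red [137 120  14  14 128] [720.81977    551.88819307 106.        ]
red [327 136  18  19 225] [676.3296697  -36.64633745 106.        ]
red [291 203  14  14 136] [476.86872378  70.89795851 106.        ]
```

Run:
```python
from h import *
t=cv2.imread("pics/top0.png"); h=cv2.cvtColor(t,cv2.COLOR_BGR2HSV)
wood=((h[:,:,0]<22)&(h[:,:,1]>70)).astype(np.uint8)
w=np.zeros_like(wood); w[170:228,276:362]=wood[170:228,276:362]
w=cv2.morphologyEx(w,cv2.MORPH_OPEN,np.ones((3,3)))
p=cv2.convexHull(np.argwhere(w)[:,::-1].astype(np.int32))[:,0]
q=plane("top",p,10)[:,:2].astype(np.float32)
rc=cv2.minAreaRect(q); print(rc)
(c,(a,b),ang)=rc; 
if a>b: ang-=90
A=np.deg2rad(ang); M=np.array([[np.cos(A),-np.sin(A)],[np.sin(A),np.cos(A)]])
for l in [(-38,66),(-38,0),(-38,-66),(26.5,0)]: print(l,np.array(c)+M@l)
# tin: bright low-sat inside stand
tin=np.zeros_like(wood); tin[178:204,296:340]=((h[:,:,1]<60)&(h[:,:,2]>110))[178:204,296:340]
n,l,st,ce=cv2.connectedComponentsWithStats(tin)
i=1+st[1:,4].argmax(); pts=plane("top",cv2.convexHull(np.argwhere(l==i)[:,::-1].astype(np.int32))[:,0],36)[:,:2].astype(np.float32)
print("tin",cv2.minAreaRect(pts))
# proj of pad axes for cross-check
for l,z in [((-38,66),116),((-38,0),170),((-38,-66),100),((-38,66),10)]:
    P=np.r_[np.array(c)+M@l,z]; print(l,z,proj("top",P)[0],proj("scene",P)[0])
print("tool yaw",R.from_quat(r.observe()["orientation"]).as_matrix().round(4))
```

```text
((522.13671875, 9.933570861816406), (136.11392211914062, 220.45497131347656), 7.356344223022461)
(-38, 66) [475.99885852  70.52480664]
(-38, 0) [484.44949642   5.06805207]
(-38, -66) [492.90013433 -60.3887025 ]
(26.5, 0) [548.41859748  13.32663002]
tin ((549.3833618164062, 13.06014633178711), (64.63262939453125, 108.48613739013672), 7.793266296386719)
(-38, 66) 116 [297.58087571 209.80854362] [320.79266946 185.51793436]
(-38, 0) 170 [319.92194138 205.58755477] [336.45921008 159.7079093 ]
(-38, -66) 100 [341.81915787 205.7327582 ] [349.64079077 170.5648754 ]
(-38, 66) 10 [299.16893473 212.93675941] [320.19162015 214.90350306]
tool yaw [[ 9.363e-01  3.511e-01 -4.000e-04]
 [ 3.511e-01 -9.363e-01  1.100e-03]
 [ 0.000e+00 -1.200e-03 -1.000e+00]]
```

All the estimates agree. In the top view the stand is at (522,10) with yaw 7.5°, the tin at (549,13), and the mill pad at (484,5). The jaw will close along the stand's x. The first move goes above the mill.

Call:
jog_arm:
  travel:
    - [0.014,-0.014,-0.02]
    - [0.036,-0.037,-0.04]
    - [0.064,-0.064,-0.05]
    - [0.091,-0.092,-0.05]
    - [0.118,-0.119,-0.05]
    - [0.146,-0.147,-0.05]
    - [0.173,-0.174,-0.05]
    - [0.2,-0.202,-0.05]
    - [0.228,-0.23,-0.05]
    - [0.255,-0.257,-0.05]
    - [0.282,-0.285,-0.05]
    - [0.309,-0.312,-0.05]
    - [0.337,-0.34,-0.05]
    - [0.364,-0.367,-0.05]
    - [0.391,-0.395,-0.05]
    - [0.414,-0.418,-0.05]
    - [0.432,-0.436,-0.05]
    - [0.446,-0.45,-0.05]
    - [0.455,-0.459,-0.05]
    - [0.455,-0.459,-0.05]
  roll: [-0.04,-0.107,-0.188,-0.269,-0.349,-0.43,-0.51,-0.591,-0.672,-0.752,-0.833,-0.913,-0.994,-1.074,-1.155,-1.222,-1.276,-1.316,-1.343,-1.343]
  jaw: [1,1,1,1,1,1,1,1,1,1,1,1,1,1,1,1,1,1,1,1]
  force: 25

```text
time: 1.77
tool_pos: [484.9, 6.0, 264.3]
orientation: [0.658, 0.753, 0.0, -0.0]
ft_force: [0.4, -0.8, 0.4]
grip_width: 92.4
grip_force: 0.0
```

Call:
jog_arm:
  travel:
    - [0,0,0.01]
    - [0,0,0.03]
    - [0,0,0.055]
    - [0,0,0.08]
    - [0,0,0.105]
    - [0,0,0.125]
    - [0,0,0.138]
    - [0,0,0.143]
    - [0,0,0.143]
    - [0,0,0.143]
    - [0,0,0.143]
    - [0,0,0.143]
    - [0,0,0.143]
    - [0,0,0.143]
    - [0,0,0.143]
    - [0,0,0.143]
  roll: [0,0,0,0,0,0,0,0,0,0,0,0,0,0,0,0]
  jaw: [1,1,1,1,1,1,1,1,1,0.5,0.45,0.4,0.4,0.4,0.4,0.4]

```text
time: 3.1
tool_pos: [484.6, 4.4, 121.9]
orientation: [0.659, 0.752, 0.0, 0.0]
ft_force: [1.0, 0.5, 2.0]
grip_width: 47.7
grip_force: 25.2
```

Call:
jog_arm:
  travel:
    - [0,0,-0.003]
    - [0,0,-0.008]
    - [0,0,-0.018]
    - [0,0,-0.033]
    - [0,0,-0.053]
    - [0,0,-0.075]
    - [0,0,-0.1]
    - [0,0,-0.125]
    - [0,0,-0.143]
    - [0,0,-0.15]
    - [0,0,-0.15]
  roll: [0,0,0,0,0,0,0,0,0,0,0]
  jaw: [0.4,0.4,0.4,0.4,0.4,0.4,0.4,0.4,0.4,0.4,0.4]

```text
time: 4.02
tool_pos: [485.2, 4.4, 273.7]
orientation: [0.659, 0.752, 0.001, 0.001]
ft_force: [0.2, -0.3, -2.8]
grip_width: 47.8
grip_force: 25.0
```

Run:
```python
from h import *
im=shot("scene"); crop(im,170,60,430,255,3,"s2")
o=r.observe(); print(o["tool_pos"],o["ft_force"],o["grip_width"])
```

```text
[484.41215818   4.37050496 272.06857717] [-0.13748675 -0.45529618 -3.11584485] 47.61941573014561
```

View pics/s2.png

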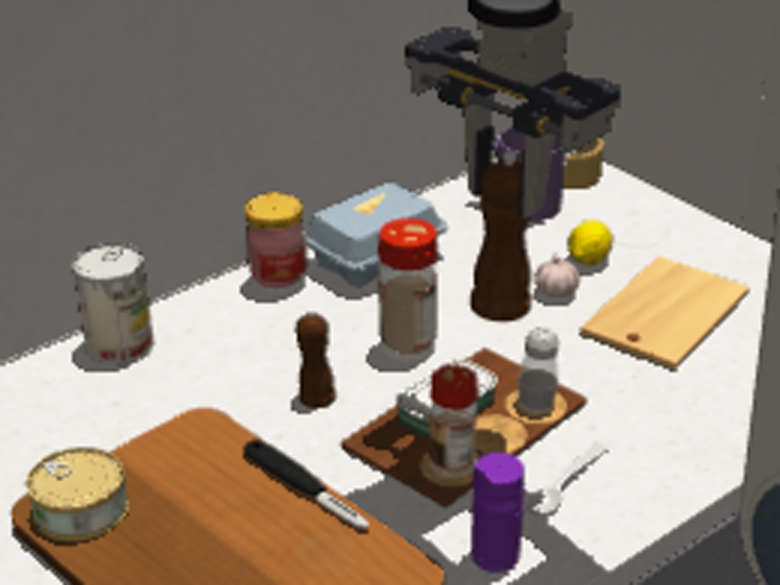

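Mill held upright, with its foot at crop (500,310). Now I carry it to the board.

Call:
jog_arm:
  travel:
    - [0.006,0,0]
    - [0.02,0.001,0]
    - [0.04,0.003,0]
    - [0.065,0.005,0]
    - [0.095,0.007,0]
    - [0.125,0.009,0]
    - [0.155,0.011,0]
    - [0.185,0.013,0]
    - [0.215,0.015,0]
    - [0.245,0.017,0]
    - [0.275,0.019,0]
    - [0.305,0.021,0]
    - [0.33,0.023,0]
    - [0.35,0.024,0]
    - [0.363,0.025,0]
    - [0.369,0.025,0]
    - [0.37,0.025,0]
    - [0.37,0.025,0]
    - [0.37,0.025,0]
  roll: [0,0,0,0,0,0,0,0,0,0,0,0,0,0,0,0,0,0,0]
  jaw: [0.4,0.4,0.4,0.4,0.4,0.4,0.4,0.4,0.4,0.4,0.4,0.4,0.4,0.4,0.4,0.4,0.4,0.4,0.4]

```text
time: 5.65
tool_pos: [460.8, 373.3, 271.3]
orientation: [0.66, 0.752, -0.0, 0.0]
ft_force: [0.0, -0.6, -2.0]
grip_width: 47.4
grip_force: 25.0
```

Call:
jog_arm:
  travel:
    - [0,0,0.006]
    - [0,0,0.02]
    - [0,0,0.04]
    - [0,0,0.065]
    - [0,0,0.09]
    - [0,0,0.11]
    - [0,0,0.124]
    - [0,0,0.132]
    - [0,0,0.135]
    - [0,0,0.137]
    - [0,0,0.138]
    - [0,0,0.1385]
    - [0,0,0.139]
    - [0,0,0.139]
  roll: [0,0,0,0,0,0,0,0,0,0,0,0,0,0]
  jaw: [0.4,0.4,0.4,0.4,0.4,0.4,0.4,0.4,0.4,0.4,0.4,0.4,0.4,0.4]

```text
time: 6.82
tool_pos: [461.1, 374.7, 133.3]
orientation: [0.659, 0.752, 0.001, 0.0]
ft_force: [-0.2, 0.3, -1.0]
grip_width: 47.6
grip_force: 25.0
```

Call:
jog_arm:
  travel:
    - [0,0,0.001]
    - [0,0,0.001]
    - [0,0,0.001]
    - [0,0,0.001]
  roll: [0,0,0,0]
  jaw: [0.4,0.4,0.4,0.4]

```text
time: 7.15
tool_pos: [461.5, 375.2, 133.1]
orientation: [0.659, 0.752, 0.001, 0.0]
ft_force: [-0.2, -0.9, 5.2]
grip_width: 47.6
grip_force: 25.0
```

Call:
jog_arm:
  travel:
    - [0,0,0]
    - [0,0,0]
    - [0,0,0]
    - [0,0,0]
    - [0,0,0]
    - [0,0,0]
    - [0,0,-0.01]
    - [0,0,-0.03]
    - [0,0,-0.055]
    - [0,0,-0.08]
    - [0,0,-0.105]
    - [0,0,-0.125]
    - [0,0,-0.13]
  roll: [0,0,0,0,0,0,0,0,0,0,0,0,0]
  jaw: [0.58,0.65,0.75,0.85,1,1,1,1,1,1,1,1,1]

```text
time: 8.23
tool_pos: [462.1, 375.5, 266.0]
orientation: [0.659, 0.752, 0.003, 0.0]
ft_force: [-0.2, 0.3, -0.4]
grip_width: 92.0
grip_force: 0.0
```

```bash
cat > d.py <<'E'
import sys; from h import *
# tool-frame shift (m) from now to world x,y,z (mm), and roll to yaw (deg)
o=r.observe(); M=R.from_quat(o["orientation"]).as_matrix(); a=list(map(float,sys.argv[1:]))
print("now",o["tool_pos"].round(1),"travel",(M.T@(np.array(a[:3])-o["tool_pos"])/1000).round(4))
y=np.arctan2(M[1,0],M[0,0]); print("yaw",np.rad2deg(y).round(2),"q6",o["qpos"][5].round(3))
if len(a)>3: print("roll",(y-np.deg2rad(a[3])).round(4))
E
python3 d.py 492.5 -60 200 97.6
python3 - <<'E'
from h import *
im=shot("top"); h=cv2.cvtColor(im,cv2.COLOR_BGR2HSV); crop(im,180,130,440,260,3,"t3")
E
```

```text
now [462.1 375.5 266. ] travel [-0.4359 -0.0271  0.0646]
yaw 97.5 q6 0.549
roll -0.0017
```

View pics/t3.png

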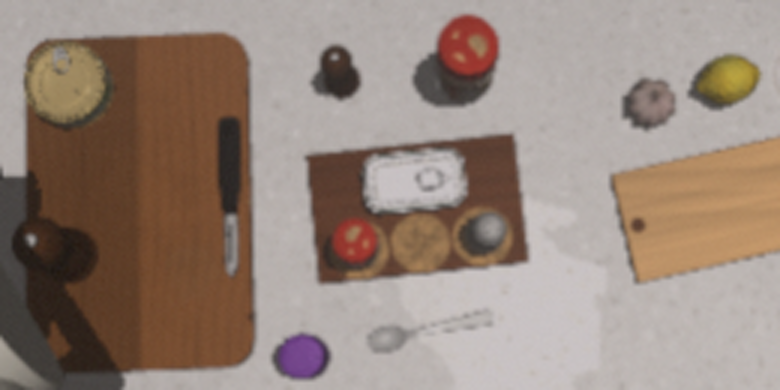

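The mill stands on the board with its top at crop (45,240). Pads, jar and shaker look as expected. Next is the shaker.

Call:
jog_arm:
  travel:
    - [-0.008,0,0]
    - [-0.025,-0.001,0]
    - [-0.05,-0.003,0]
    - [-0.08,-0.005,0]
    - [-0.115,-0.007,0]
    - [-0.15,-0.009,0]
    - [-0.185,-0.011,0]
    - [-0.22,-0.013,0]
    - [-0.255,-0.015,0.01]
    - [-0.29,-0.017,0.02]
    - [-0.325,-0.02,0.03]
    - [-0.36,-0.022,0.04]
    - [-0.39,-0.024,0.05]
    - [-0.413,-0.026,0.055]
    - [-0.428,-0.027,0.06]
    - [-0.435,-0.027,0.06]
    - [-0.436,-0.027,0.06]
    - [-0.436,-0.027,0.06]
  roll: [0,0,0,0,0,0,0,0,0,0,0,0,0,0,0,0,0,0]
  jaw: [1,1,1,1,1,1,1,1,1,1,1,1,1,1,1,1,1,1]

```text
time: 9.78
tool_pos: [490.2, -61.6, 201.1]
orientation: [0.66, 0.752, -0.0, -0.001]
ft_force: [0.3, -0.0, -0.6]
grip_width: 92.2
grip_force: 0.0
```

```bash
python3 d.py 492.7 -60.4 52 97.6
```

```text
now [490.2 -61.6 201.1] travel [0.0008 0.0028 0.1491]
yaw 97.44 q6 -0.258
roll -0.0027
```

Call:
jog_arm:
  travel:
    - [0.001,0.002,0.01]
    - [0.001,0.002,0.03]
    - [0.001,0.002,0.055]
    - [0.001,0.002,0.08]
    - [0.001,0.002,0.105]
    - [0.001,0.002,0.128]
    - [0.001,0.002,0.142]
    - [0.001,0.002,0.149]
    - [0.001,0.002,0.149]
    - [0.001,0.002,0.149]
    - [0.001,0.002,0.149]
    - [0.001,0.002,0.149]
    - [0.001,0.002,0.149]
    - [0.001,0.002,0.149]
    - [0.001,0.002,0.149]
    - [0.001,0.002,0.149]
    - [0.001,0.002,0.149]
  roll: [0,0,0,0,0,0,0,0,0,0,0,0,0,0,0,0,0]
  jaw: [1,1,1,1,1,1,1,1,1,0.6,0.5,0.45,0.4,0.35,0.35,0.35,0.35]
  force: 20

```text
time: 11.2
tool_pos: [492.8, -60.2, 52.7]
orientation: [0.659, 0.752, 0.0, 0.0]
ft_force: [-1.2, -0.6, -0.2]
grip_width: 40.9
grip_force: 0.0
```

Call:
jog_arm:
  travel:
    - [0,0,0]
    - [0,0,0]
    - [0,0,0]
    - [0,0,0]
  roll: [0,0,0,0]
  jaw: [0.3,0.25,0.25,0.25]

```text
time: 11.53
tool_pos: [492.9, -60.1, 52.6]
orientation: [0.659, 0.752, 0.0, 0.0]
ft_force: [0.4, -0.0, 1.1]
grip_width: 36.3
grip_force: 19.8
```

Call:
jog_arm:
  travel:
    - [0,0,-0.003]
    - [0,0,-0.008]
    - [0,0,-0.018]
    - [0,0,-0.033]
    - [0,0,-0.053]
    - [0,0,-0.075]
    - [0,0,-0.1]
    - [0,0,-0.122]
    - [0,0,-0.136]
    - [0,0,-0.14]
    - [0,0,-0.14]
  roll: [0,0,0,0,0,0,0,0,0,0,0]
  jaw: [0.25,0.25,0.25,0.25,0.25,0.25,0.25,0.25,0.25,0.25,0.25]

```text
time: 12.45
tool_pos: [493.5, -60.2, 194.2]
orientation: [0.659, 0.752, 0.001, 0.001]
ft_force: [0.4, -0.3, 0.1]
grip_width: 36.5
grip_force: 19.7
```

```bash
python3 d.py 455 255 193 97.6
python3 - <<'E'
from h import *
im=shot("scene"); crop(im,170,60,430,255,3,"s4"); print(r.observe()["ft_force"],r.observe()["grip_width"])
E
```

```text
now [493.5 -60.2 194.2] travel [0.3175 0.003  0.001 ]
yaw 97.51 q6 -0.255
roll -0.0016
[-0.0256226   0.04366014 -1.89605737] 36.663228534178
```

View pics/s4.png

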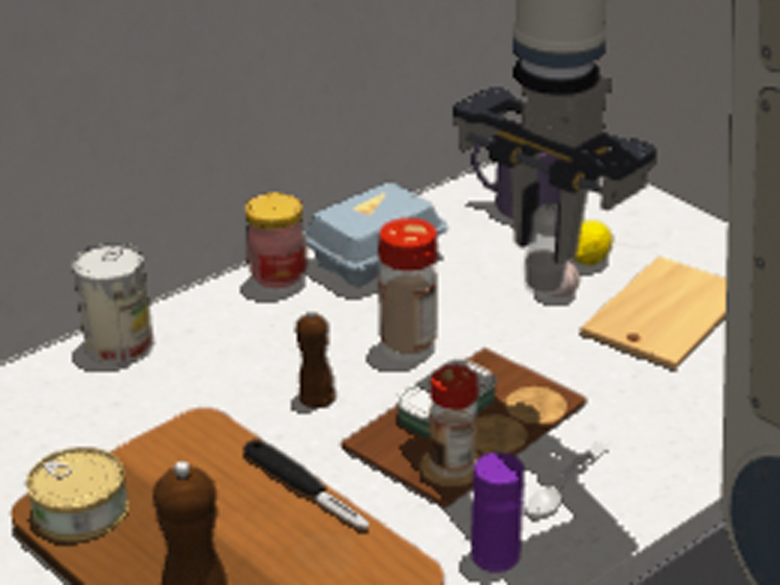

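Shaker held upright, with the middle and right pads clear at crop (500,433) and (537,405). Now I carry it to the board at (455,255).

Call:
jog_arm:
  travel:
    - [0.006,0,0]
    - [0.02,0,0]
    - [0.042,0,0]
    - [0.07,0,0]
    - [0.1,0,0]
    - [0.13,0,0]
    - [0.16,0.001,0]
    - [0.19,0.002,0]
    - [0.22,0.003,0]
    - [0.25,0.003,0]
    - [0.275,0.003,0]
    - [0.297,0.003,0]
    - [0.311,0.003,0]
    - [0.317,0.003,0]
    - [0.318,0.003,0]
    - [0.318,0.003,0]
    - [0.318,0.003,0]
  roll: [0,0,0,0,0,0,0,0,0,0,0,0,0,0,0,0,0]
  jaw: [0.25,0.25,0.25,0.25,0.25,0.25,0.25,0.25,0.25,0.25,0.25,0.25,0.25,0.25,0.25,0.25,0.25]

```text
time: 13.92
tool_pos: [454.0, 254.7, 192.1]
orientation: [0.659, 0.752, -0.001, -0.0]
ft_force: [-0.4, -0.8, -0.9]
grip_width: 36.7
grip_force: 19.7
```

Call:
jog_arm:
  travel:
    - [0,0,0.006]
    - [0,0,0.02]
    - [0,0,0.04]
    - [0,0,0.062]
    - [0,0,0.085]
    - [0,0,0.103]
    - [0,0,0.115]
    - [0,0,0.122]
    - [0,0,0.126]
    - [0,0,0.128]
    - [0,0,0.129]
    - [0,0,0.13]
    - [0,0,0.13]
    - [0,0,0.13]
  roll: [0,0,0,0,0,0,0,0,0,0,0,0,0,0]
  jaw: [0.25,0.25,0.25,0.25,0.25,0.25,0.25,0.25,0.25,0.25,0.25,0.25,0.25,0.25]

```text
time: 15.08
tool_pos: [454.6, 255.8, 63.8]
orientation: [0.659, 0.752, 0.001, 0.0]
ft_force: [-1.3, -0.5, 5.9]
grip_width: 36.6
grip_force: 20.1
```

Contact. Release, rise and return towards the jar.

Call:
jog_arm:
  travel:
    - [0,0,0]
    - [0,0,0]
    - [0,0,0]
    - [0,0,0]
    - [0,0,0]
    - [0,0,0]
    - [0,0,-0.01]
    - [0,0,-0.03]
    - [0,0,-0.055]
    - [0,0,-0.08]
    - [0,0,-0.105]
    - [0,0,-0.125]
    - [0,0,-0.135]
    - [0,0,-0.135]
  roll: [0,0,0,0,0,0,0,0,0,0,0,0,0,0]
  jaw: [0.45,0.55,0.7,0.85,1,1,1,1,1,1,1,1,1,1]

```text
time: 16.25
tool_pos: [455.5, 256.3, 200.3]
orientation: [0.659, 0.752, 0.002, 0.001]
ft_force: [1.3, 0.3, 0.6]
grip_width: 91.7
grip_force: 0.0
```

```bash
python3 d.py 476 70.7 200 97.6
```

```text
now [455.5 256.3 200.3] travel [-1.867e-01 -3.900e-03 -1.000e-04]
yaw 97.51 q6 0.379
roll -0.0016
```

Call:
jog_arm:
  travel:
    - [-0.008,0,0]
    - [-0.025,0,0]
    - [-0.05,-0.001,0]
    - [-0.08,-0.002,0]
    - [-0.11,-0.002,0]
    - [-0.138,-0.003,0]
    - [-0.162,-0.003,0]
    - [-0.178,-0.004,0]
    - [-0.186,-0.004,0]
    - [-0.187,-0.004,0]
    - [-0.187,-0.004,0]
    - [-0.187,-0.004,0]
    - [-0.187,-0.004,0]
  roll: [0,0,0,0,0,0,0,0,0,0,0,0,0]
  jaw: [1,1,1,1,1,1,1,1,1,1,1,1,1]

```text
time: 17.33
tool_pos: [474.5, 70.4, 197.3]
orientation: [0.659, 0.752, -0.0, -0.0]
ft_force: [-0.4, 0.5, 0.7]
grip_width: 91.8
grip_force: 0.0
```

```bash
python3 d.py 476 70.7 66.5 97.6
```

```text
now [474.5  70.4 197.3] travel [0.     0.0016 0.1308]
yaw 97.56 q6 0.012
roll -0.0007
```

Call:
jog_arm:
  travel:
    - [0,0.001,0.01]
    - [0,0.001,0.03]
    - [0,0.001,0.055]
    - [0,0.001,0.08]
    - [0,0.001,0.105]
    - [0,0.001,0.122]
    - [0,0.001,0.13]
    - [0,0.001,0.132]
    - [0,0.001,0.132]
    - [0,0.001,0.132]
    - [0,0.001,0.132]
    - [0,0.001,0.132]
    - [0,0.001,0.132]
    - [0,0.001,0.132]
    - [0,0.001,0.132]
    - [0,0.001,0.132]
    - [0,0.001,0.132]
    - [0,0.001,0.132]
  roll: [0,0,0,0,0,0,0,0,0,0,0,0,0,0,0,0,0,0]
  jaw: [1,1,1,1,1,1,1,1,1,0.6,0.5,0.45,0.4,0.35,0.3,0.25,0.25,0.25]
  force: 20

```text
time: 18.83
tool_pos: [475.8, 69.8, 65.7]
orientation: [0.659, 0.752, 0.0, 0.0]
ft_force: [0.9, 0.2, 1.4]
grip_width: 44.1
grip_force: 20.0
```

Call:
jog_arm:
  travel:
    - [0,0,0]
    - [0,0,0]
    - [0,0,-0.003]
    - [0,0,-0.008]
    - [0,0,-0.018]
    - [0,0,-0.033]
    - [0,0,-0.053]
    - [0,0,-0.075]
    - [0,0,-0.1]
    - [0,0,-0.122]
    - [0,0,-0.136]
    - [0,0,-0.14]
    - [0,0,-0.14]
  roll: [0,0,0,0,0,0,0,0,0,0,0,0,0]
  jaw: [0.25,0.25,0.25,0.25,0.25,0.25,0.25,0.25,0.25,0.25,0.25,0.25,0.25]

```text
time: 19.92
tool_pos: [476.3, 69.9, 207.1]
orientation: [0.659, 0.752, 0.001, 0.001]
ft_force: [-0.0, 0.0, -1.2]
grip_width: 44.5
grip_force: 20.0
```

```bash
python3 d.py 570 255 205 97.6; python3 -c "
from h import *
o=r.observe();print(o['grip_force'],o['grip_width'],o['ft_force'])"
```

```text
now [476.3  69.9 207.1] travel [0.1713 0.1171 0.0024]
yaw 97.51 q6 0.011
roll -0.0016
19.992329569067806 44.50466947399127 [-0.04192849  0.01511568 -1.15558677]
```

Call:
jog_arm:
  travel:
    - [0.005,0.004,0]
    - [0.018,0.013,0]
    - [0.038,0.026,0]
    - [0.06,0.041,0]
    - [0.084,0.057,0]
    - [0.108,0.074,0]
    - [0.13,0.089,0]
    - [0.15,0.103,0]
    - [0.164,0.112,0]
    - [0.17,0.116,0]
    - [0.171,0.117,0]
    - [0.171,0.117,0]
    - [0.171,0.117,0]
  roll: [0,0,0,0,0,0,0,0,0,0,0,0,0]
  jaw: [0.25,0.25,0.25,0.25,0.25,0.25,0.25,0.25,0.25,0.25,0.25,0.25,0.25]

```text
time: 21.0
tool_pos: [568.6, 253.7, 204.9]
orientation: [0.659, 0.752, -0.001, -0.0]
ft_force: [0.5, 0.1, -1.4]
grip_width: 44.4
grip_force: 20.0
```

Call:
jog_arm:
  travel:
    - [0,0,0.006]
    - [0,0,0.02]
    - [0,0,0.04]
    - [0,0,0.062]
    - [0,0,0.085]
    - [0,0,0.103]
    - [0,0,0.115]
    - [0,0,0.122]
    - [0,0,0.126]
    - [0,0,0.128]
    - [0,0,0.129]
    - [0,0,0.13]
    - [0,0,0.13]
    - [0,0,0.13]
  roll: [0,0,0,0,0,0,0,0,0,0,0,0,0,0]
  jaw: [0.25,0.25,0.25,0.25,0.25,0.25,0.25,0.25,0.25,0.25,0.25,0.25,0.25,0.25]

```text
time: 22.17
tool_pos: [570.0, 254.9, 77.0]
orientation: [0.659, 0.752, 0.001, 0.0]
ft_force: [-0.5, -0.3, 7.2]
grip_width: 44.1
grip_force: 20.0
```

Call:
jog_arm:
  travel:
    - [0,0,0]
    - [0,0,0]
    - [0,0,0]
    - [0,0,0]
    - [0,0,0]
    - [0,0,-0.01]
    - [0,0,-0.03]
    - [0,0,-0.055]
    - [0,0,-0.08]
    - [0,0,-0.105]
    - [0,0,-0.12]
    - [0,0,-0.125]
    - [0,0,-0.125]
  roll: [0,0,0,0,0,0,0,0,0,0,0,0,0]
  jaw: [0.55,0.65,0.8,1,1,1,1,1,1,1,1,1,1]

```text
time: 23.25
tool_pos: [570.2, 254.9, 202.5]
orientation: [0.659, 0.752, 0.001, 0.001]
ft_force: [0.2, 0.6, 0.5]
grip_width: 91.5
grip_force: 0.0
```

```bash
python3 - <<'E'
from h import *
t=shot("top","t5"); crop(t,180,130,440,260,3,"t5c"); h=cv2.cvtColor(t,cv2.COLOR_BGR2HSV)
wood=((h[:,:,0]<22)&(h[:,:,1]>70)).astype(np.uint8)
w=np.zeros_like(wood); w[170:228,276:362]=wood[170:228,276:362]
w=cv2.morphologyEx(w,cv2.MORPH_OPEN,np.ones((3,3)))
p=cv2.convexHull(np.argwhere(w)[:,::-1].astype(np.int32))[:,0]
print("stand",cv2.minAreaRect(plane("top",p,10)[:,:2].astype(np.float32)))
tin=np.zeros_like(wood); tin[176:204,296:340]=((h[:,:,1]<60)&(h[:,:,2]>110))[176:204,296:340]
n,l,st,ce=cv2.connectedComponentsWithStats(tin); i=1+st[1:,4].argmax()
print("tin",cv2.minAreaRect(plane("top",cv2.convexHull(np.argwhere(l==i)[:,::-1].astype(np.int32))[:,0],36)[:,:2].astype(np.float32)))
# cork pads: yellowish brighter than wood
pad=np.zeros_like(wood); pad[195:225,285:355]=((h[:,:,2]>105)&(h[:,:,1]>70)&(h[:,:,0]<25))[195:225,285:355]
pad=cv2.morphologyEx(pad,cv2.MORPH_CLOSE,np.ones((5,5)))
n,l,st,ce=cv2.connectedComponentsWithStats(pad)
for i in range(1,n):
    if st[i,4]>50:
        e=cv2.minEnclosingCircle(plane("top",np.argwhere(l==i)[:,::-1],10)[:,:2].astype(np.float32)); print("pad",st[i],plane("top",ce[i],10)[0],e)
E
python3 d.py 549 13.2 150 97.6
```

```text
stand ((522.0272827148438, 9.919281005859375), (136.45574951171875, 220.44351196289062), 7.395615100860596)
tin ((549.2333374023438, 12.865398406982422), (64.99348449707031, 108.14547729492188), 7.764284133911133)
pad [ 290  199   65   24 1020] [485.47788388   4.16794311  10.        ] ((480.7743835449219, -2.3402633666992188), 103.36627197265625)
now [569.4 254.6 201. ] travel [-0.2367 -0.0518  0.0509]
yaw 97.51 q6 0.287
roll -0.0016
```

View pics/t5c.png

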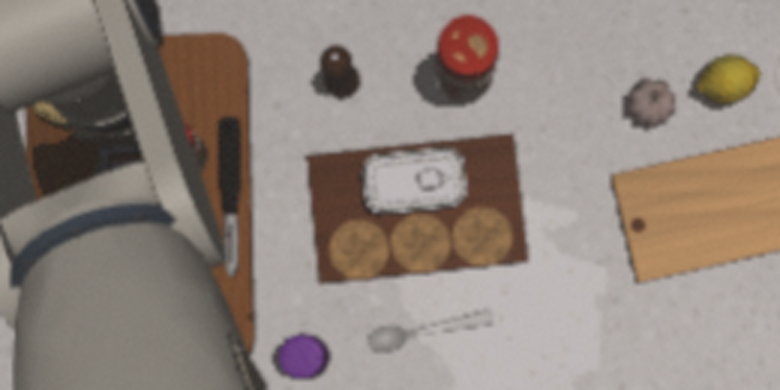

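The three pads are clear at crop (359,248), (421,243) and (483,236). The tin is unmoved at (549,13) with yaw 7.6°. Now I take the tin.

Call:
jog_arm:
  travel:
    - [-0.008,-0.002,0]
    - [-0.025,-0.005,0]
    - [-0.05,-0.011,0]
    - [-0.08,-0.018,0]
    - [-0.115,-0.025,0]
    - [-0.15,-0.033,0]
    - [-0.18,-0.04,0]
    - [-0.207,-0.046,0]
    - [-0.225,-0.05,0]
    - [-0.235,-0.052,0]
    - [-0.237,-0.052,0]
    - [-0.237,-0.052,0.02]
    - [-0.237,-0.052,0.05]
    - [-0.237,-0.052,0.08]
    - [-0.237,-0.052,0.1]
    - [-0.237,-0.052,0.11]
    - [-0.237,-0.052,0.11]
    - [-0.237,-0.052,0.11]
  roll: [0,0,0,0,0,0,0,0,0,0,0,0,0,0,0,0,0,0]
  jaw: [1,1,1,1,1,1,1,1,1,1,1,1,1,1,1,1,1,1]

```text
time: 24.8
tool_pos: [548.8, 13.4, 90.5]
orientation: [0.659, 0.752, -0.0, -0.0]
ft_force: [-0.8, 0.5, 0.1]
grip_width: 92.5
grip_force: 0.0
```

```bash
python3 d.py 549.2 13 14 97.6
```

```text
now [548.8  13.4  90.5] travel [-0.0005  0.0004  0.0765]
yaw 97.54 q6 -0.11
roll -0.0011
```

Call:
jog_arm:
  travel:
    - [0,0,0.01]
    - [0,0,0.03]
    - [0,0,0.05]
    - [0,0,0.065]
    - [0,0,0.074]
    - [0,0,0.0765]
    - [0,0,0.0765]
    - [0,0,0.0765]
    - [0,0,0.0765]
    - [0,0,0.0765]
    - [0,0,0.0765]
    - [0,0,0.0765]
    - [0,0,0.0765]
    - [0,0,0.0765]
    - [0,0,0.0765]
  roll: [0,0,0,0,0,0,0,0,0,0,0,0,0,0,0]
  jaw: [1,1,1,1,1,1,1,1,0.8,0.7,0.65,0.6,0.55,0.55,0.55]
  force: 25

```text
time: 26.05
tool_pos: [548.9, 12.8, 14.3]
orientation: [0.659, 0.752, 0.0, 0.0]
ft_force: [-0.9, -0.6, 4.0]
grip_width: 59.0
grip_force: 25.0
```

Call:
jog_arm:
  travel:
    - [0,0,-0.003]
    - [0,0,-0.008]
    - [0,0,-0.018]
    - [0,0,-0.033]
    - [0,0,-0.053]
    - [0,0,-0.073]
    - [0,0,-0.09]
    - [0,0,-0.098]
    - [0,0,-0.1]
    - [0,0,-0.1]
  roll: [0,0,0,0,0,0,0,0,0,0]
  jaw: [0.55,0.55,0.55,0.55,0.55,0.55,0.55,0.55,0.55,0.55]

```text
time: 26.88
tool_pos: [548.9, 12.8, 114.6]
orientation: [0.659, 0.752, 0.0, 0.0]
ft_force: [-0.4, 0.1, -2.1]
grip_width: 59.0
grip_force: 25.0
```

```bash
python3 d.py 528.6 -302.1 114 104.2
python3 - <<'E'
from h import *
im=shot("scene"); crop(im,170,60,430,255,3,"s6"); print(r.observe()["ft_force"],r.observe()["grip_width"])
E
```

```text
now [548.9  12.8 114.6] travel [-0.3096 -0.0613  0.0006]
yaw 97.5 q6 -0.11
roll -0.1169
[ 0.35954715  0.33457129 -2.05641776] 58.838439490181024
```

View pics/s6.png

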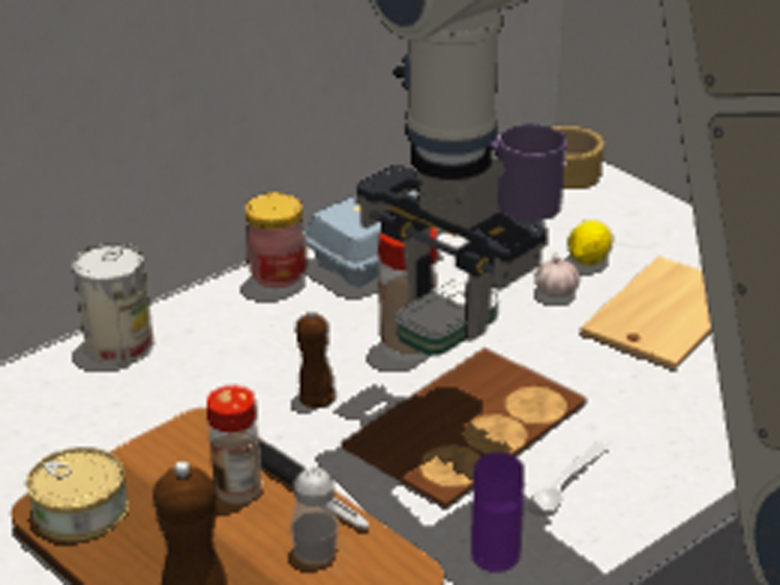

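The tin is held level at crop (447,315). The jar, shaker and mill stand upright on the board. Now I carry the tin to the serving board.

Call:
jog_arm:
  travel:
    - [-0.006,-0.001,0]
    - [-0.02,-0.004,0]
    - [-0.042,-0.008,0]
    - [-0.07,-0.014,0]
    - [-0.1,-0.02,0]
    - [-0.13,-0.026,0]
    - [-0.16,-0.032,0]
    - [-0.19,-0.038,0]
    - [-0.22,-0.044,0]
    - [-0.247,-0.049,0]
    - [-0.27,-0.054,0]
    - [-0.29,-0.058,0]
    - [-0.303,-0.06,0]
    - [-0.309,-0.061,0]
    - [-0.31,-0.061,0]
    - [-0.31,-0.061,0]
    - [-0.31,-0.061,0]
  roll: [0,-0.008,-0.016,-0.026,-0.038,-0.049,-0.06,-0.072,-0.083,-0.093,-0.102,-0.11,-0.115,-0.117,-0.117,-0.117,-0.117]
  jaw: [0.55,0.55,0.55,0.55,0.55,0.55,0.55,0.55,0.55,0.55,0.55,0.55,0.55,0.55,0.55,0.55,0.55]

```text
time: 28.35
tool_pos: [528.7, -301.4, 113.8]
orientation: [0.614, 0.789, 0.0, -0.0]
ft_force: [-0.6, -0.2, -1.1]
grip_width: 59.0
grip_force: 25.0
```

```bash
python3 d.py 528.6 -302.1 17 104.2
```

```text
now [ 528.7 -301.4  113.8] travel [-0.0007 -0.0002  0.0968]
yaw 104.24 q6 -0.769
roll 0.0006
```

Call:
jog_arm:
  travel:
    - [-0.001,0,0.006]
    - [-0.001,0,0.02]
    - [-0.001,0,0.04]
    - [-0.001,0,0.06]
    - [-0.001,0,0.077]
    - [-0.001,0,0.088]
    - [-0.001,0,0.094]
    - [-0.001,0,0.0965]
    - [-0.001,0,0.0975]
    - [-0.001,0,0.098]
    - [-0.001,0,0.0985]
    - [-0.001,0,0.0985]
  roll: [0,0,0,0,0,0,0,0,0,0,0,0]
  jaw: [0.55,0.55,0.55,0.55,0.55,0.55,0.55,0.55,0.55,0.55,0.55,0.55]

```text
time: 29.35
tool_pos: [529.6, -303.8, 16.4]
orientation: [0.614, 0.789, 0.0, 0.001]
ft_force: [-0.2, -0.1, -1.1]
grip_width: 59.1
grip_force: 25.0
```

Call:
jog_arm:
  travel:
    - [0,0,0.0005]
    - [0,0,0.001]
    - [0,0,0.001]
    - [0,0,0.001]
  roll: [0,0,0,0]
  jaw: [0.55,0.55,0.55,0.55]

```text
time: 29.68
tool_pos: [529.6, -303.8, 16.3]
orientation: [0.614, 0.789, 0.0, 0.001]
ft_force: [-2.4, 1.9, 12.5]
grip_width: 59.1
grip_force: 25.0
```

Call:
jog_arm:
  travel:
    - [0,0,0]
    - [0,0,0]
    - [0,0,0]
    - [0,0,0]
    - [0,0,0]
    - [0,0,-0.01]
    - [0,0,-0.03]
    - [0,0,-0.06]
    - [0,0,-0.095]
    - [0,0,-0.13]
    - [0,0,-0.16]
    - [0,0,-0.18]
    - [0,0,-0.19]
    - [0,0,-0.19]
  roll: [0,0,0,0,0,0,0,0,0,0,0,0,0,0]
  jaw: [0.7,0.8,0.9,1,1,1,1,1,1,1,1,1,1,1]

```text
time: 30.85
tool_pos: [530.2, -304.1, 207.5]
orientation: [0.614, 0.789, 0.0, 0.002]
ft_force: [0.0, -1.2, -0.8]
grip_width: 91.8
grip_force: 0.0
```

```bash
python3 d.py 570 254.9 201 97.5
```

```text
now [ 530.2 -304.1  207.5] travel [0.5322 0.1758 0.0054]
yaw 104.21 q6 -0.771
roll 0.1171
```

Call:
jog_arm:
  travel:
    - [0.011,0.004,0]
    - [0.032,0.011,0]
    - [0.064,0.021,0]
    - [0.096,0.032,0]
    - [0.128,0.042,0]
    - [0.16,0.053,0]
    - [0.192,0.063,0]
    - [0.224,0.074,0]
    - [0.256,0.085,0]
    - [0.288,0.095,0]
    - [0.32,0.106,0]
    - [0.352,0.116,0]
    - [0.384,0.127,0]
    - [0.416,0.137,0]
    - [0.448,0.148,0]
    - [0.478,0.158,0]
    - [0.502,0.166,0]
    - [0.52,0.172,0]
    - [0.53,0.175,0]
    - [0.532,0.176,0]
  roll: [0,0.007,0.014,0.021,0.028,0.035,0.042,0.049,0.056,0.063,0.07,0.077,0.084,0.091,0.098,0.104,0.11,0.114,0.117,0.117]
  jaw: [1,1,1,1,1,1,1,1,1,1,1,1,1,1,1,1,1,1,1,1]

```text
time: 32.52
tool_pos: [567.6, 257.1, 202.6]
orientation: [0.659, 0.752, -0.001, -0.001]
ft_force: [0.4, 0.3, -0.3]
grip_width: 91.6
grip_force: 0.0
```

```bash
python3 - <<'E'
from h import *
from poses import rect
t=shot("top","t7"); h=cv2.cvtColor(t,cv2.COLOR_BGR2HSV); crop(t,280,130,460,260,4,"t7c")
wood=((h[:,:,0]<22)&(h[:,:,1]>70))
w=np.zeros(wood.shape,np.uint8); w[172:230,380:455]=wood[172:230,380:455]
p=cv2.convexHull(np.argwhere(cv2.morphologyEx(w,cv2.MORPH_OPEN,np.ones((3,3))))[:,::-1].astype(np.int32))[:,0]
print("serv",cv2.minAreaRect(plane("top",p,12)[:,:2].astype(np.float32)))
tin=np.zeros_like(w); tin[180:222,390:445]=((h[:,:,1]<60)&(h[:,:,2]>110))[180:222,390:445]
n,l,st,ce=cv2.connectedComponentsWithStats(tin); i=1+st[1:,4].argmax()
print("tin",cv2.minAreaRect(plane("top",cv2.convexHull(np.argwhere(l==i)[:,::-1].astype(np.int32))[:,0],38)[:,:2].astype(np.float32)))
E
python3 d.py 570 254.9 77.3 97.5
```

```text
serv ((528.5484008789062, -301.9873352050781), (117.94099426269531, 188.6701202392578), 14.169146537780762)
tin ((529.1092529296875, -301.96685791015625), (62.331199645996094, 106.07549285888672), 13.504298210144043)
now [567.9 256.2 202.9] travel [-0.0015  0.0022  0.1256]
yaw 97.59 q6 0.289
roll 0.0016
```

View pics/t7c.png

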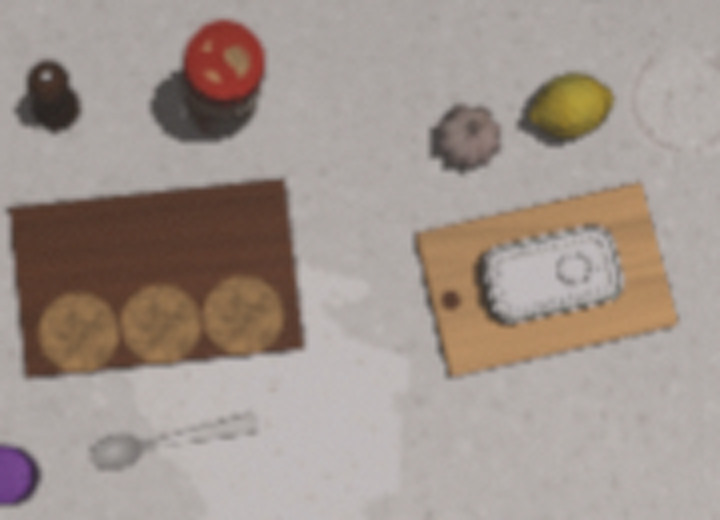

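The tin lies on the serving board at crop (553,275), centred within 1 mm and turned under 1°, lid up. Now the jar goes back.

Call:
jog_arm:
  travel:
    - [-0.001,0.002,0.01]
    - [-0.001,0.002,0.03]
    - [-0.001,0.002,0.055]
    - [-0.001,0.002,0.08]
    - [-0.001,0.002,0.105]
    - [-0.001,0.002,0.12]
    - [-0.001,0.002,0.1255]
    - [-0.001,0.002,0.1255]
    - [-0.001,0.002,0.1255]
    - [-0.001,0.002,0.1255]
    - [-0.001,0.002,0.1255]
    - [-0.001,0.002,0.1255]
    - [-0.001,0.002,0.1255]
    - [-0.001,0.002,0.1255]
    - [-0.001,0.002,0.1255]
    - [-0.001,0.002,0.1255]
    - [-0.001,0.002,0.1255]
    - [-0.001,0.002,0.1255]
  roll: [0,0,0,0,0,0,0,0,0,0,0,0,0,0,0,0,0,0]
  jaw: [1,1,1,1,1,1,1,1,0.6,0.5,0.45,0.4,0.35,0.3,0.25,0.25,0.25,0.25]
  force: 20

```text
time: 34.07
tool_pos: [571.2, 254.8, 79.3]
orientation: [0.659, 0.752, 0.0, 0.0]
ft_force: [-0.5, 0.2, 2.1]
grip_width: 44.5
grip_force: 20.0
```

Call:
jog_arm:
  travel:
    - [0,0,0]
    - [0,0,0]
    - [0,0,-0.003]
    - [0,0,-0.008]
    - [0,0,-0.018]
    - [0,0,-0.033]
    - [0,0,-0.053]
    - [0,0,-0.073]
    - [0,0,-0.09]
    - [0,0,-0.098]
    - [0,0,-0.1]
    - [0,0,-0.1]
    - [0,0,-0.1]
  roll: [0,0,0,0,0,0,0,0,0,0,0,0,0]
  jaw: [0.25,0.25,0.25,0.25,0.25,0.25,0.25,0.25,0.25,0.25,0.25,0.25,0.25]

```text
time: 35.15
tool_pos: [570.6, 254.5, 178.3]
orientation: [0.659, 0.752, -0.001, -0.0]
ft_force: [-0.2, 0.7, -0.9]
grip_width: 44.2
grip_force: 20.0
```

```bash
python3 d.py 476.2 70 120 97.5; python3 -c "
from h import *
o=r.observe();print(o['grip_force'],o['grip_width'],o['ft_force'])"
```

```text
now [570.6 254.5 178.3] travel [-0.1706 -0.1177  0.0585]
yaw 97.51 q6 0.286
roll 0.0001
19.98321880964795 44.165357189680144 [-0.24247993  0.70066479 -0.93383394]
```

Call:
jog_arm:
  travel:
    - [-0.005,-0.004,0]
    - [-0.018,-0.013,0]
    - [-0.038,-0.026,0]
    - [-0.06,-0.041,0]
    - [-0.084,-0.058,0]
    - [-0.108,-0.075,0]
    - [-0.13,-0.09,0]
    - [-0.15,-0.104,0]
    - [-0.164,-0.113,0]
    - [-0.17,-0.117,0]
    - [-0.171,-0.118,0]
    - [-0.171,-0.118,0.02]
    - [-0.171,-0.118,0.045]
    - [-0.171,-0.118,0.07]
    - [-0.171,-0.118,0.088]
    - [-0.171,-0.118,0.098]
    - [-0.171,-0.118,0.1]
    - [-0.171,-0.118,0.1]
    - [-0.171,-0.118,0.1]
  roll: [0,0,0,0,0,0,0,0,0,0,0,0,0,0,0,0,0,0,0]
  jaw: [0.25,0.25,0.25,0.25,0.25,0.25,0.25,0.25,0.25,0.25,0.25,0.25,0.25,0.25,0.25,0.25,0.25,0.25,0.25]

```text
time: 36.73
tool_pos: [477.3, 70.2, 79.7]
orientation: [0.659, 0.752, 0.0, 0.0]
ft_force: [-0.5, -0.3, -0.6]
grip_width: 44.0
grip_force: 20.0
```

```bash
python3 d.py 476.2 70 67 97.5
```

```text
now [477.3  70.2  79.7] travel [-0.     -0.0011  0.0127]
yaw 97.52 q6 0.011
roll 0.0004
```

Call:
jog_arm:
  travel:
    - [0,-0.001,0.003]
    - [0,-0.001,0.007]
    - [0,-0.001,0.009]
    - [0,-0.001,0.01]
    - [0,-0.001,0.011]
    - [0,-0.001,0.0115]
    - [0,-0.001,0.0115]
  roll: [0,0,0,0,0,0,0]
  jaw: [0.25,0.25,0.25,0.25,0.25,0.25,0.25]

```text
time: 37.32
tool_pos: [475.6, 69.6, 67.9]
orientation: [0.659, 0.752, 0.0, 0.0]
ft_force: [-1.0, -0.7, 2.7]
grip_width: 44.5
grip_force: 20.0
```

Call:
jog_arm:
  travel:
    - [0,0,0]
    - [0,0,0]
    - [0,0,0]
    - [0,0,0]
    - [0,0,0]
    - [0,0,-0.01]
    - [0,0,-0.03]
    - [0,0,-0.055]
    - [0,0,-0.08]
    - [0,0,-0.105]
    - [0,0,-0.125]
    - [0,0,-0.135]
    - [0,0,-0.135]
  roll: [0,0,0,0,0,0,0,0,0,0,0,0,0]
  jaw: [0.55,0.65,0.8,1,1,1,1,1,1,1,1,1,1]

```text
time: 38.4
tool_pos: [476.9, 69.9, 205.1]
orientation: [0.659, 0.752, 0.002, 0.001]
ft_force: [0.3, 0.9, 1.3]
grip_width: 91.6
grip_force: 0.0
```

```bash
python3 d.py 454.8 255.8 200 97.5
```

```text
now [476.9  69.9 205.1] travel [0.1872 0.0023 0.0052]
yaw 97.51 q6 0.011
roll 0.0001
```

Call:
jog_arm:
  travel:
    - [0.008,0,0]
    - [0.025,0,0]
    - [0.05,0.001,0]
    - [0.08,0.001,0]
    - [0.11,0.001,0]
    - [0.138,0.002,0]
    - [0.162,0.002,0]
    - [0.178,0.002,0]
    - [0.186,0.002,0]
    - [0.187,0.002,0]
    - [0.187,0.002,0.02]
    - [0.187,0.002,0.05]
    - [0.187,0.002,0.08]
    - [0.187,0.002,0.1]
    - [0.187,0.002,0.1]
    - [0.187,0.002,0.1]
  roll: [0,0,0,0,0,0,0,0,0,0,0,0,0,0,0,0]
  jaw: [1,1,1,1,1,1,1,1,1,1,1,1,1,1,1,1]

```text
time: 39.73
tool_pos: [452.2, 254.1, 101.6]
orientation: [0.66, 0.752, -0.002, -0.0]
ft_force: [-0.6, -0.7, -1.1]
grip_width: 92.2
grip_force: 0.0
```

```bash
python3 d.py 454.8 255.8 63.8 97.5
```

```text
now [452.2 254.1 101.6] travel [0.0014 0.0029 0.0378]
yaw 97.46 q6 0.379
roll -0.0006
```

Call:
jog_arm:
  travel:
    - [0.001,0.001,0.01]
    - [0.001,0.001,0.025]
    - [0.001,0.001,0.035]
    - [0.001,0.001,0.038]
    - [0.001,0.001,0.038]
    - [0.001,0.001,0.038]
    - [0.001,0.001,0.038]
    - [0.001,0.001,0.038]
    - [0.001,0.001,0.038]
    - [0.001,0.001,0.038]
    - [0.001,0.001,0.038]
    - [0.001,0.001,0.038]
    - [0.001,0.001,0.038]
    - [0.001,0.001,0.038]
    - [0.001,0.001,0.038]
    - [0.001,0.001,0.038]
    - [0.001,0.001,0.038]
  roll: [0,0,0,0,0,0,0,0,0,0,0,0,0,0,0,0,0]
  jaw: [1,1,1,1,1,0.6,0.5,0.45,0.4,0.35,0.3,0.25,0.25,0.25,0.25,0.25,0.25]
  force: 20

```text
time: 41.15
tool_pos: [454.0, 256.5, 64.6]
orientation: [0.659, 0.752, 0.0, 0.0]
ft_force: [0.2, -0.2, -0.1]
grip_width: 36.5
grip_force: 19.8
```

Call:
jog_arm:
  travel:
    - [0,0,0]
    - [0,0,0]
    - [0,0,-0.003]
    - [0,0,-0.008]
    - [0,0,-0.018]
    - [0,0,-0.033]
    - [0,0,-0.053]
    - [0,0,-0.075]
    - [0,0,-0.1]
    - [0,0,-0.12]
    - [0,0,-0.129]
    - [0,0,-0.13]
    - [0,0,-0.13]
  roll: [0,0,0,0,0,0,0,0,0,0,0,0,0]
  jaw: [0.25,0.25,0.25,0.25,0.25,0.25,0.25,0.25,0.25,0.25,0.25,0.25,0.25]

```text
time: 42.23
tool_pos: [453.9, 256.4, 194.8]
orientation: [0.659, 0.752, 0.0, 0.0]
ft_force: [-0.2, 0.7, -1.3]
grip_width: 36.3
grip_force: 19.7
```

```bash
python3 d.py 493.1 -60.6 63.8 97.5;  python3 -c "
from h import *
o=r.observe();print(o['grip_force'],o['grip_width'],o['ft_force'])"
```

```text
now [453.9 256.4 194.8] travel [-0.3195 -0.0027  0.1309]
yaw 97.51 q6 0.38
roll 0.0001
19.694797344272956 36.28727009395353 [-0.23315136  0.65316097 -1.34770129]
```

Call:
jog_arm:
  travel:
    - [-0.006,0,0]
    - [-0.02,0,0]
    - [-0.042,0,0]
    - [-0.07,0,0]
    - [-0.1,-0.001,0]
    - [-0.13,-0.001,0]
    - [-0.16,-0.001,0]
    - [-0.19,-0.002,0]
    - [-0.22,-0.002,0]
    - [-0.25,-0.002,0]
    - [-0.276,-0.003,0]
    - [-0.298,-0.003,0]
    - [-0.313,-0.003,0]
    - [-0.319,-0.003,0]
    - [-0.3195,-0.003,0]
    - [-0.3195,-0.003,0]
    - [-0.3195,-0.003,0]
  roll: [0,0,0,0,0,0,0,0,0,0,0,0,0,0,0,0,0]
  jaw: [0.25,0.25,0.25,0.25,0.25,0.25,0.25,0.25,0.25,0.25,0.25,0.25,0.25,0.25,0.25,0.25,0.25]

```text
time: 43.65
tool_pos: [492.2, -60.0, 194.1]
orientation: [0.659, 0.752, -0.0, -0.001]
ft_force: [0.5, 0.4, -0.9]
grip_width: 36.5
grip_force: 19.7
```

Call:
jog_arm:
  travel:
    - [0,0,0.006]
    - [0,0,0.02]
    - [0,0,0.045]
    - [0,0,0.07]
    - [0,0,0.095]
    - [0,0,0.115]
    - [0,0,0.127]
    - [0,0,0.13]
    - [0,0,0.13]
    - [0,0,0.13]
  roll: [0,0,0,0,0,0,0,0,0,0]
  jaw: [0.25,0.25,0.25,0.25,0.25,0.25,0.25,0.25,0.25,0.25]

```text
time: 44.48
tool_pos: [493.0, -60.3, 64.9]
orientation: [0.659, 0.752, 0.0, 0.0]
ft_force: [0.0, 0.1, -0.7]
grip_width: 36.6
grip_force: 19.7
```

```bash
python3 d.py 493.1 -60.6 52.5 97.5
```

```text
now [493.  -60.3  64.9] travel [-0.0003  0.0001  0.0124]
yaw 97.55 q6 -0.257
roll 0.0008
```

Call:
jog_arm:
  travel:
    - [0,0,0.003]
    - [0,0,0.007]
    - [0,0,0.009]
    - [0,0,0.0105]
    - [0,0,0.0115]
    - [0,0,0.012]
    - [0,0,0.012]
  roll: [0,0,0,0,0,0,0]
  jaw: [0.25,0.25,0.25,0.25,0.25,0.25,0.25]

```text
time: 45.07
tool_pos: [492.9, -60.9, 53.1]
orientation: [0.659, 0.752, 0.0, 0.0]
ft_force: [-2.3, -0.3, 5.1]
grip_width: 36.3
grip_force: 20.2
```

Call:
jog_arm:
  travel:
    - [0,0,0]
    - [0,0,0]
    - [0,0,0]
    - [0,0,0]
    - [0,0,0]
    - [0,0,-0.01]
    - [0,0,-0.03]
    - [0,0,-0.06]
    - [0,0,-0.095]
    - [0,0,-0.13]
    - [0,0,-0.165]
    - [0,0,-0.195]
    - [0,0,-0.21]
    - [0,0,-0.215]
    - [0,0,-0.215]
  roll: [0,0,0,0,0,0,0,0,0,0,0,0,0,0,0]
  jaw: [0.45,0.55,0.7,0.85,1,1,1,1,1,1,1,1,1,1,1]

```text
time: 46.32
tool_pos: [493.2, -60.8, 269.1]
orientation: [0.659, 0.752, 0.001, 0.001]
ft_force: [0.0, -0.2, 0.3]
grip_width: 91.8
grip_force: 0.0
```

```bash
python3 d.py 461.5 375 265 97.5
```

```text
now [493.2 -60.8 269.1] travel [0.4362 0.0255 0.0039]
yaw 97.51 q6 -0.257
roll 0.0001
```

Call:
jog_arm:
  travel:
    - [0.008,0,0]
    - [0.025,0.001,0]
    - [0.05,0.003,0]
    - [0.08,0.005,0]
    - [0.115,0.007,0]
    - [0.15,0.009,0]
    - [0.185,0.011,0]
    - [0.22,0.013,0]
    - [0.255,0.015,0]
    - [0.29,0.017,0]
    - [0.325,0.019,0]
    - [0.36,0.021,0]
    - [0.39,0.023,0]
    - [0.413,0.024,0]
    - [0.428,0.025,0]
    - [0.435,0.0255,0]
    - [0.436,0.0255,0]
    - [0.436,0.0255,0]
    - [0.436,0.0255,0]
  roll: [0,0,0,0,0,0,0,0,0,0,0,0,0,0,0,0,0,0,0]
  jaw: [1,1,1,1,1,1,1,1,1,1,1,1,1,1,1,1,1,1,1]

```text
time: 47.9
tool_pos: [461.0, 373.7, 267.3]
orientation: [0.66, 0.752, -0.0, 0.0]
ft_force: [-0.0, 0.4, -0.8]
grip_width: 91.7
grip_force: 0.0
```

```bash
python3 d.py 461.5 375 133 97.5
python3 - <<'E'
from h import *
t=shot("top","t8"); h=cv2.cvtColor(t,cv2.COLOR_BGR2HSV)
red=((h[:,:,0]<8)|(h[:,:,0]>172))&(h[:,:,1]>150)&(h[:,:,2]>80)
n,l,st,ce=cv2.connectedComponentsWithStats(red.astype(np.uint8))
for i in range(1,n):
    if st[i,4]>30 and st[i,0]>280: print(st[i],plane("top",ce[i],106)[0])
crop(t,275,165,360,235,8,"t8c")
E
```

```text
now [461.  373.7 267.3] travel [0.0013 0.0007 0.1343]
yaw 97.47 q6 0.549
roll -0.0006
[327 136  18  19 227] [676.26836186 -36.87086591 106.        ]
[291 203  15  15 146] [475.68337547  70.33839589 106.        ]
```

View pics/t8c.png

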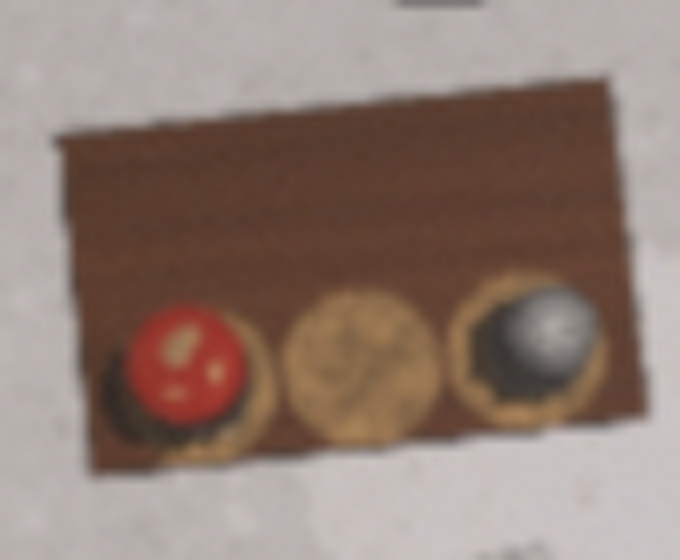

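The jar cap at crop (187,365) and the shaker at (530,345) stand upright on their pads. The jar is within about 1 mm of its original place. Now the mill.

Call:
jog_arm:
  travel:
    - [0.001,0,0.01]
    - [0.001,0,0.03]
    - [0.001,0,0.055]
    - [0.001,0,0.08]
    - [0.001,0,0.105]
    - [0.001,0,0.124]
    - [0.001,0,0.132]
    - [0.001,0,0.134]
    - [0.001,0,0.134]
    - [0.001,0,0.134]
    - [0.001,0,0.134]
    - [0.001,0,0.134]
    - [0.001,0,0.134]
    - [0.001,0,0.134]
    - [0.001,0,0.134]
    - [0.001,0,0.134]
    - [0.001,0,0.134]
  roll: [0,0,0,0,0,0,0,0,0,0,0,0,0,0,0,0,0]
  jaw: [1,1,1,1,1,1,1,1,1,0.6,0.5,0.45,0.4,0.4,0.4,0.4,0.4]
  force: 25

```text
time: 49.37
tool_pos: [461.2, 376.0, 133.8]
orientation: [0.659, 0.752, 0.0, 0.0]
ft_force: [0.4, -0.5, 0.8]
grip_width: 47.8
grip_force: 25.0
```

Call:
jog_arm:
  travel:
    - [0,0,0]
    - [0,0,0]
    - [0,0,-0.003]
    - [0,0,-0.008]
    - [0,0,-0.018]
    - [0,0,-0.033]
    - [0,0,-0.053]
    - [0,0,-0.075]
    - [0,0,-0.1]
    - [0,0,-0.122]
    - [0,0,-0.136]
    - [0,0,-0.14]
    - [0,0,-0.14]
  roll: [0,0,0,0,0,0,0,0,0,0,0,0,0]
  jaw: [0.4,0.4,0.4,0.4,0.4,0.4,0.4,0.4,0.4,0.4,0.4,0.4,0.4]

```text
time: 50.45
tool_pos: [461.3, 376.2, 275.2]
orientation: [0.659, 0.752, 0.001, 0.0]
ft_force: [-0.6, -0.1, -2.9]
grip_width: 47.6
grip_force: 25.0
```

```bash
python3 d.py 484.8 4.6 273 97.5;  python3 -c "
from h import *
o=r.observe();print(o['grip_force'],o['grip_width'],o['ft_force'],plane('top',[319.6,210.4],10))"
```

```text
now [461.3 376.2 275.2] travel [-0.3715 -0.0252  0.0017]
yaw 97.51 q6 0.551
roll 0.0001
24.99955777508184 47.6337860270146 [-0.63421674 -0.06181032 -2.89992653] [[485.69868435   5.56281978  10.        ]]
```

Call:
jog_arm:
  travel:
    - [-0.006,0,0]
    - [-0.02,-0.001,0]
    - [-0.04,-0.003,0]
    - [-0.065,-0.005,0]
    - [-0.095,-0.007,0]
    - [-0.125,-0.009,0]
    - [-0.155,-0.011,0]
    - [-0.185,-0.013,0]
    - [-0.215,-0.015,0]
    - [-0.245,-0.017,0]
    - [-0.275,-0.019,0]
    - [-0.305,-0.021,0]
    - [-0.33,-0.023,0]
    - [-0.35,-0.024,0]
    - [-0.364,-0.025,0]
    - [-0.37,-0.025,0]
    - [-0.371,-0.025,0]
    - [-0.371,-0.025,0]
    - [-0.371,-0.025,0]
  roll: [0,0,0,0,0,0,0,0,0,0,0,0,0,0,0,0,0,0,0]
  jaw: [0.4,0.4,0.4,0.4,0.4,0.4,0.4,0.4,0.4,0.4,0.4,0.4,0.4,0.4,0.4,0.4,0.4,0.4,0.4]

```text
time: 52.03
tool_pos: [484.2, 5.2, 273.2]
orientation: [0.659, 0.752, -0.0, -0.0]
ft_force: [-0.0, -0.0, -2.8]
grip_width: 47.4
grip_force: 25.0
```

Call:
jog_arm:
  travel:
    - [0,0,0.006]
    - [0,0,0.02]
    - [0,0,0.035]
    - [0,0,0.035]
    - [0,0,0.035]
  roll: [0,0,0,0,0]
  jaw: [0.4,0.4,0.4,0.4,0.4]

```text
time: 52.45
tool_pos: [483.9, 5.4, 237.9]
orientation: [0.659, 0.752, -0.001, -0.001]
ft_force: [-0.2, -0.2, -2.2]
grip_width: 47.2
grip_force: 25.0
```

```bash
python3 d.py 484.9 4.7 122 97.5
```

```text
now [483.9   5.4 237.9] travel [-0.0008  0.0012  0.1159]
yaw 97.56 q6 -0.124
roll 0.0011
```

Call:
jog_arm:
  travel:
    - [-0.0005,0.0005,0.006]
    - [-0.0005,0.0005,0.02]
    - [-0.0005,0.0005,0.04]
    - [-0.0005,0.0005,0.06]
    - [-0.0005,0.0005,0.08]
    - [-0.0005,0.0005,0.096]
    - [-0.0005,0.0005,0.106]
    - [-0.0005,0.0005,0.111]
    - [-0.0005,0.0005,0.1135]
    - [-0.0005,0.0005,0.115]
    - [-0.0005,0.0005,0.1155]
    - [-0.0005,0.0005,0.116]
    - [-0.0005,0.0005,0.116]
  roll: [0,0,0,0,0,0,0,0,0,0,0,0,0]
  jaw: [0.4,0.4,0.4,0.4,0.4,0.4,0.4,0.4,0.4,0.4,0.4,0.4,0.4]

```text
time: 53.53
tool_pos: [485.6, 4.4, 123.2]
orientation: [0.659, 0.752, 0.0, 0.0]
ft_force: [-0.5, -0.1, -1.5]
grip_width: 47.2
grip_force: 25.0
```

Call:
jog_arm:
  travel:
    - [0,0,0.0005]
    - [0,0,0.001]
    - [0,0,0.001]
    - [0,0,0.001]
  roll: [0,0,0,0]
  jaw: [0.4,0.4,0.4,0.4]

```text
time: 53.87
tool_pos: [485.9, 4.4, 122.4]
orientation: [0.659, 0.752, 0.001, 0.001]
ft_force: [-0.0, 1.1, 5.2]
grip_width: 47.5
grip_force: 25.0
```

Contact. Release, rise and pull clear, then check.

Call:
jog_arm:
  travel:
    - [0,0,0]
    - [0,0,0]
    - [0,0,0]
    - [0,0,0]
    - [0,0,0]
    - [0,0,-0.01]
    - [0,0,-0.03]
    - [0,0,-0.06]
    - [0,0,-0.095]
    - [0,0,-0.12]
    - [0,0,-0.13]
    - [0.03,0,-0.13]
    - [0.065,0,-0.13]
    - [0.1,0,-0.13]
    - [0.135,0,-0.13]
    - [0.17,0,-0.13]
    - [0.205,0,-0.13]
    - [0.24,0,-0.13]
    - [0.25,0,-0.13]
    - [0.25,0,-0.13]
  roll: [0,0,0,0,0,0,0,0,0,0,0,0,0,0,0,0,0,0,0,0]
  jaw: [0.58,0.65,0.75,0.88,1,1,1,1,1,1,1,1,1,1,1,1,1,1,1,1]

```text
time: 55.53
tool_pos: [451.7, 254.2, 251.1]
orientation: [0.658, 0.753, -0.0, -0.0]
ft_force: [-0.2, 0.1, -0.1]
grip_width: 92.0
grip_force: 0.0
```

Run:
```python
from h import *
t=shot("top"); s=shot("scene")
a=cv2.resize(t[165:235,275:455],None,fx=4,fy=4,interpolation=cv2.INTER_CUBIC)
b=cv2.resize(s[125:250,170:430],None,fx=2.4,fy=2.4,interpolation=cv2.INTER_CUBIC)
o=np.zeros((590,720,3),np.uint8); o[:280]=a; o[285:585,:b.shape[1]]=b; cv2.imwrite("pics/f9.png",o)
```

```text
(no output)
```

View pics/f9.png

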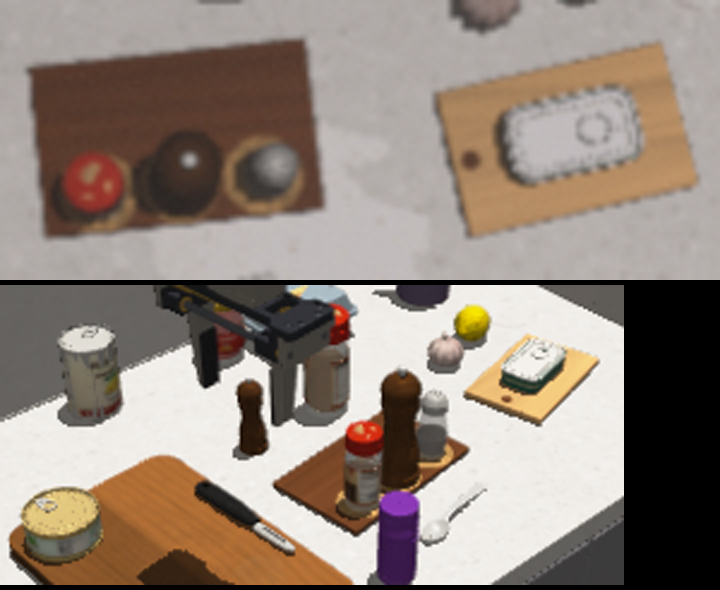

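All three are back upright on their own pads, the tin is centred on the serving board, and the round tin hasn't moved. The gripper is clear, so I hand in.

```bash
python3 -c "
from plant import r
print(r.sign_off())"
```

```text
the job is handed in; nothing more can be done
None
```

The job is handed in: the flat tin lies lid up on the serving board, about 1 mm off centre and under 1° off lengthwise, and the mill, shaker and jar are back upright on their own pads, at about 56 s of the 150 s allowed; no verdict came back.

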